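# Put a bolt away in the round hardware sorter

### The arm

A 6-joint arm with a two-finger parallel gripper is mounted at the origin on the work surface. World frame = base frame: x ahead of the robot, y to its left, z up, the work surface at z = 0. Lengths are in m, angles in rad, forces in N, time in s.
With the tool pointing down it reaches from about 0.4 to 0.925 m from the base axis. Payload 12.5 kg.
Tool frame: the origin (TCP) lies midway between the tips of the shut fingers; the grasp point (between the pads) lies behind it (bot.tcp_to_grasp is the z of the grasp point in the tool frame, in m); z points along the fingers, y is the direction in which the jaws open and shut (so a half turn about z gives the same grasp; the last joint's range is limited). The gripper opens to 95 mm and grips with 3 to 60 N. Pads are 20 mm wide; open, the fingers measure 119 mm over their backs; the gripper's body (75 mm by 180 mm) begins 59 mm behind the grasp point.
Start: joints at [1.214, 0.491, 1.559, -0, 1.092, -0.106], TCP at [0.155, 0.605, 0.215] pointing down, gripper open.
Joint ranges: [-3.1, 3.1], [-0.84, 2.19], [0.05, 2.79], [-1.13, 4.28], [0.06, 2.93], [-2.69, 2.69]. Speed limits (rad/s): [2.22, 2.22, 2.79, 3.14, 3.14, 3.14].

### API

Orientations are given as [roll, pitch, yaw] about the fixed x, y, z axes, in that order (R = Rz(yaw) Ry(pitch) Rx(roll)).
In Python, from bench import read_state, viewer, bot gives the robot as it stands. The module is installed in compiled form; this text tells all that it offers.
- The arm moves only by the shell command python3 -m crank 'ROWS' [OPENING]. ROWS is JSON, a list of rows, each a list of 2 entries, a list of its own where there are three numbers: the shift along the tool's x, y, z in mm, then the turn about the tool's z in rad. In form: [[[x, y, z], yaw], ...]. A call has 1 to 8 rows; each row shifts and turns the commanded pose from where the row before left it, along the tool's axes as they then stand; what a row does not reach is not made up. A row lasts 1/12 s, in which the tool goes at most 41.7 mm and 7.16 degrees, less where a joint would pass 70% of its speed; a pose out of reach is approached as far as the arm can. A call with a gripper value outside its range is refused whole. OPENING is the closure, from -1 (fully open) to 1 (shut), set as the call begins (- or left out, the last holds). The fingers move at their own pace and stop on an object; the grip force is fixed at half the most. Time passes only in rows, so rows that do not move let the fingers close. It gives the time, the measured TCP pose, the force and the opening at its end, in the units of the state.
- read_state(): the state, without advancing time (a new reading comes with each control period).
- viewer.grab_frame(name): name is "side" or "top"; returns the picture (420x560x3 uint8, red, green, blue); there is no depth.
- viewer.calibration(name): a dict with "vfov" (degrees; the focal length in pixels is half the picture's height over the tangent of half this angle, whatever the lens; pixels are square), "cx", "cy" (the principal point, pixels), "T" (4x4, takes a point from camera to world coordinates). Camera axes: x right, y down, z forward; pixel columns grow to the right and rows downward; lengths in m; the calibration is good to about 2 mm. A picture is of the moment at which its call begins. calibration takes no time and is no camera call.
- bot.sign_off(): hands the job in, once; it reports no verdict.
The state is a dict: "t": time; "joint_pos": joint angles; "joint_velocities": joint speeds; "tau": joint torques, N m; "ee_pos": TCP position; "eef_rot": TCP orientation; "wrist_force": force on the tool from outside, world axes, zero at the start; "moment": the same for the moment, N m; "finger_gap": opening from 0.0 (shut) to 1.0 (fully open).
Only numpy, scipy, OpenCV 4.12 (cv2) and the standard library are available. Lean on these libraries where they do the work, as an engineer would, in place of code of your own. Each camera call takes 0.05 s, during which the arm holds its last target.

### The job

The hex bolt lying loose on the bench belongs in the round hardware sorter, in the compartment with the other hex bolts. Turn the sorter's cover until its opening sits squarely over that compartment and leave it there; then put the bolt in through the opening, lowering it in rather than dropping it from above the cover, so that it lies wholly inside. Leave the tape measure, wrench, screwdriver, grinding wheel and bowl where they are.

Things in the scene. Friction and masses are not known exactly. Their poses are not given: they have to be found in the camera images.
- tray: the sorter's round grey tray, screwed to the bench, turned any way: diameter 290 mm, wall 70 mm high and 4 thick, low feet out to 172 mm from the axis. Origin on its axis at bench level, z up. Five 72 degree compartments between 3 mm dividers and a 24 mm radius hub; hex bolts centred on the tray's +x, then counterclockwise seen from above nuts, washers, sleeves, angle brackets
- bay (a point): point on the floor of the wanted compartment (the one with two hex bolts like the loose one, lying along its two dividers, heads outward, 30 mm high), 90 mm from the tray's axis on the middle line of the compartment, 5 mm above the bench
- cover (a joint): angle of the sorter's cover, rad, counterclockwise seen from above; 0 or a full turn (+-6.283) when its opening is centred over the hex bolts' compartment. Turns either way for whole turns with 0.12 N m of friction and stays where left. A clear 4 mm disc, 294 mm diameter, black rim, underside 72 and top 76 mm above the bench
- opening (a point): middle of the cover's only opening, 90 mm from the axis, at the cover's top face (76 mm above the bench). The opening is a 62 degree sector from radius 45 to 132 mm, framed by a black raised lip whose top is 82 mm above the bench
- grip (a point): on the cover's axis in its black bar grip, 102 mm above the bench. The bar is 84 mm long and 14 mm thick, its long side pointing from the axis to the middle of the opening (point x axis: towards the opening); it stands from 79 to 112 mm above the bench on a hub of 22 mm radius that ends at 79 mm
- bolt: the loose zinc-plated hex bolt lying on the bench: head 30 mm across flats and 12.5 mm thick, shank 20 mm diameter and 52 mm long, 0.2 kg. Origin on the bench under its middle; x points along it from head to threaded tip, z up as it lies
- bolt_mid (a point): on the bolt's axis at the middle of its whole length (20 mm from the underside of the head, on the shank), 13 mm above the bench as it lies
- bolt_head (a point): centre of the outer face of the bolt's head
- bolt_tip (a point): centre of the bolt's threaded end
- tape: bystander: grey tape measure standing on the bench, 75 x 40 mm, 66 mm high, origin under its middle
- wrench: bystander: steel wrench 220 mm long lying on the bench, x along it
- driver: bystander: screwdriver 210 mm long with a red handle, x along it
- wheel: bystander: reddish-brown grinding wheel lying flat, 100 mm diameter, 22 mm high
- bowl: bystander: steel bowl of old screws, 192 mm diameter, 50 mm high
There are look-alikes about, which are no part of the job. What is shaped like the bolt but brown, red or yellow is not meant.

How it is judged:
By the outcome, as a careful person would: the job done as asked, in the order asked, and still so for the second after the job is handed in, with the robot touching nothing.
It also fails if it takes over 72 s, if anything falls off the work surface, if the arm or the gripper's body presses on something with over 40 N, if the wrist force passes 120 N, or if a joint passes its speed limit or range.

## Working session

There is one attempt and no reset: what is moved stays moved. The work goes in short steps, Python scripts to look and compute and a shell command to move; the robot and the scene stay as the last step left them, time stands still between calls to the robot, and variables do not carry over. Pictures are saved under pics/ and viewed, and the job is handed in when it is done.

```bash
mkdir -p pics
python3 - <<'E'
from bench import read_state, viewer, bot
import cv2
for n in("side","top"):
    im=viewer.grab_frame(n); cv2.imwrite(f"pics/{n}0.png",im[:,:,::-1])
    print(n,viewer.calibration(n))
print(read_state(),bot.tcp_to_grasp)
E
```

```text
side {'vfov': 44.891399546605896, 'cx': 285.6113149429693, 'cy': 212.38559204139253, 'T': array([[ 0.93990837, -0.21514355,  0.26511415,  0.23785533],
       [-0.3409741 , -0.63145283,  0.69642228, -0.96053912],
       [ 0.01757632, -0.74497019, -0.66686617,  0.98933319],
       [ 0.        ,  0.        ,  0.        ,  1.        ]])}
top {'vfov': 43.353495832210335, 'cx': 285.64382042122287, 'cy': 210.78541521981722, 'T': array([[ 0.00596224, -0.99024988,  0.13917479,  0.37185039],
       [-0.99994934, -0.00477534,  0.00886055, -0.04223682],
       [-0.00810955, -0.13922057, -0.99022819,  1.61195814],
       [ 0.        ,  0.        ,  0.        ,  1.        ]])}
{'t': 0.1, 'joint_pos': array([ 1.21442210e+00,  4.91473207e-01,  1.55939008e+00, -1.07302626e-05,
        1.09168474e+00, -1.05621545e-01]), 'joint_velocities': array([-1.23243344e-04, -2.28752282e-03, -6.56243503e-04,  1.97773507e-03,
       -1.13062863e-03, -9.53012085e-06]), 'tau': array([ 3.14053912e-03, -6.13623548e+01, -2.58608025e+01,  6.94631576e-02,
        4.70030098e-02, -5.17967237e-05]), 'ee_pos': array([0.15500235, 0.6052554 , 0.21413584]), 'eef_rot': array([-3.14064160e+00, -9.12561386e-05,  2.89084488e+00]), 'wrist_force': array([ 0.81323913, -0.05757382, -0.18005937]), 'moment': array([0.0269608 , 0.00954471, 0.03807014]), 'finger_gap': 0.997084474046698} -0.0188
```

View pics/side0.png

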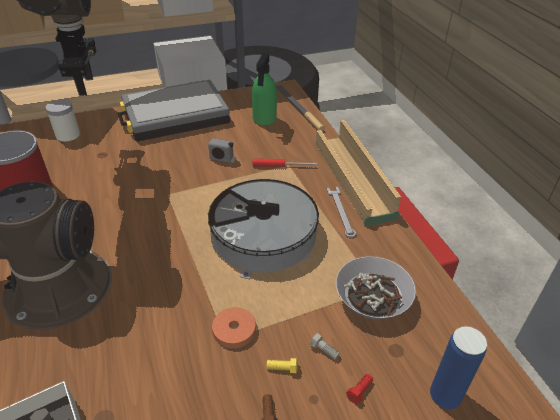

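View pics/top0.png

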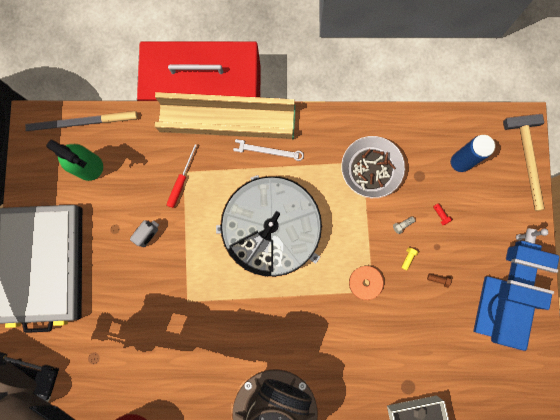

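Look-alikes (top view): grey bolt (404,224), yellow (410,258), red (442,214), brown (439,280). By the description the grey one is meant; next come close crops of it and of the sorter.

Run:
```python
import cv2,numpy as np
t=cv2.imread("pics/top0.png");s=cv2.imread("pics/side0.png")
cv2.imwrite("pics/c1.png",cv2.resize(t[170:285,210:335],None,fx=5,fy=5,interpolation=cv2.INTER_CUBIC))
a=cv2.resize(t[205:245,380:430],None,fx=8,fy=8,interpolation=cv2.INTER_CUBIC)
b=cv2.resize(s[325:365,300:350],None,fx=8,fy=8,interpolation=cv2.INTER_CUBIC)
cv2.imwrite("pics/c2.png",np.hstack([a,b]))
cv2.imwrite("pics/c3.png",cv2.resize(s[165:285,195:335],None,fx=5,fy=5,interpolation=cv2.INTER_CUBIC))
```

```text
(no output)
```

View pics/c1.png

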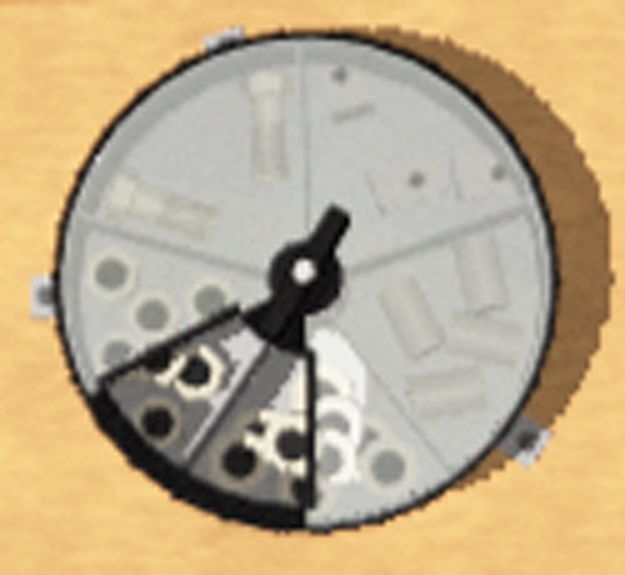

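View pics/c2.png

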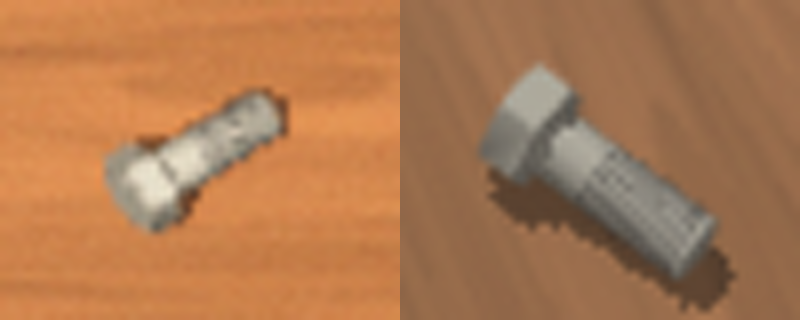

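View pics/c3.png

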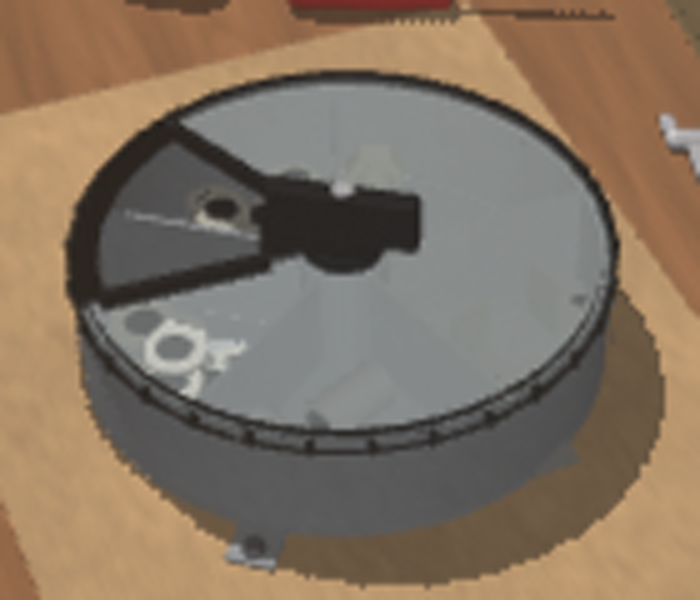

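```bash
cat > h.py <<'E'
import numpy as np,cv2
from bench import viewer
C={n:viewer.calibration(n) for n in("side","top")}
def K(n):
    c=C[n];f=210/np.tan(np.radians(c["vfov"]/2));return f,c["cx"],c["cy"],c["T"]
def proj(n,P):
    f,cx,cy,T=K(n);P=np.atleast_2d(P);q=(P-T[:3,3])@T[:3,:3]
    return np.c_[f*q[:,0]/q[:,2]+cx,f*q[:,1]/q[:,2]+cy]
def back(n,uv,z):
    f,cx,cy,T=K(n);uv=np.atleast_2d(uv)
    d=np.c_[(uv[:,0]-cx)/f,(uv[:,1]-cy)/f,np.ones(len(uv))]@T[:3,:3].T
    return T[:3,3]+d*((z-T[2,3])/d[:,2])[:,None]
def crop(x0,y0,s,p): return (np.atleast_2d(p)+.5)/s-.5+[x0,y0]
E
python3 - <<'E'
from h import *
from scipy.optimize import least_squares
rt=crop(210,170,5,[(58,270),(555,280),(305,33),(310,528),(120,110),(490,110),(490,455)])
rs=crop(195,165,5,[(340,72),(617,245),(68,250),(340,433)])
for n,r in(("top",rt),("side",rs)):
    b=back(n,r,.076)
    s=least_squares(lambda p:np.hypot(*(b[:,:2]-p[:2]).T)-p[2],[.5,0,.147]);print(n,s.x,np.round(s.fun*1e3,1))
c=s.x[:2]
def ang(n,uv,z,c):
    d=back(n,uv,z)[:,:2]-c;return np.degrees(np.arctan2(d[:,1],d[:,0])),np.hypot(*d.T)
E
```

```text
top [0.54529524 0.01452834 0.14665724] [-1.1 -1.2 -0.9 -1.1  2.   0.1  2.2]
side [0.54430264 0.01309074 0.1460338 ] [-1.1  1.2  1.2 -1.3]
```

Run:
```python
from h import *
c=np.array([.545,.0140])
def ang(n,uv,z):
    d=back(n,uv,z)[:,:2]-c;return np.round(np.degrees(np.arctan2(d[:,1],d[:,0])),1),np.round(np.hypot(*d.T),3)
dv=crop(210,170,5,[(303,60),(85,215),(530,205),(465,478),(190,462)])
for z in(.03,.068): print("div",ang("top",dv,z))
print("bar end",ang("top",crop(210,170,5,[(339,212)]),.112))
print("open corners",ang("top",crop(210,170,5,[(105,385),(308,505),(240,308),(308,350)]),.082))
print("side corners",ang("side",crop(195,165,5,[(175,125),(100,303)]),.082))
# bolt
for n,x0,y0,h,t in(("top",380,205,(145,190),(270,108)),("side",300,325,None,None)):
    if h: print(n,back(n,crop(x0,y0,8,[h,t]),.015))
print("side",back("side",crop(300,325,8,[(525-400,120),(690-400,245)]),.013))
```

```text
div (array([   2.3,   72.6,  -69.3, -140.7,  146.3]), array([0.139, 0.143, 0.142, 0.148, 0.127]))
div (array([   1.8,   74.1,  -71.1, -141.3,  147.8]), array([0.131, 0.137, 0.138, 0.148, 0.127]))
bar end (array([-29.4]), array([0.039]))
open corners (array([ 118.7, -179.1,  115.5, -178.5]), array([0.133, 0.132, 0.043, 0.043]))
side corners (array([ 118.8, -174. ]), array([0.13 , 0.139]))
top [[ 0.5442562  -0.36811028  0.015     ]
 [ 0.57582828 -0.41627475  0.015     ]]
side [[ 0.54256627 -0.3664014   0.013     ]
 [ 0.57003158 -0.41859389  0.013     ]]
```

```bash
cat > d.py <<'E'
import sys,numpy as np
from bench import read_state
# usage: d.py x y z(TCP) yawdeg(mod180): tool-frame delta now
s=read_state();g=[float(a) for a in sys.argv[1:]]
from scipy.spatial.transform import Rotation as R
M=R.from_euler('xyz',s["eef_rot"]).as_matrix()
y=np.degrees(s["eef_rot"][2]);d=(g[3]-y+90)%180-90
print("t",round(s["t"],2),"pos",np.round(s["ee_pos"]*1e3,1),"rot",np.round(np.degrees(s["eef_rot"]),1),"gap",round(s["finger_gap"],3),"F",np.round(s["wrist_force"],1),"q6",round(s["joint_pos"][5],2))
print("shift mm (before turning)",np.round(M.T@(np.array(g[:3])*1e3-s["ee_pos"]*1e3),1),"turn",round(-np.radians(d),3))
E
python3 -m crank '[[[-26,-24,0],0],[[-26,-24,0],0],[[-26,-24,0],0],[[-26,-24,0],0],[[-26,-24,0],0],[[-26,-24,0],0],[[-26,-24,0],0],[[-26,-24,0],0]]' -1; python3 d.py .545 .014 .15 150.2
```

```text
t: 0.77
ee_pos: [0.3094, 0.3663, 0.2145]
eef_rot: [-3.141, -0.0, 2.891]
wrist_force: [0.4, 0.5, 0.4]
finger_gap: 0.999
t 0.77 pos [309.4 366.3 214.5] rot [-180.    -0.   165.6] gap 0.999 F [0.4 0.5 0.4] q6 -0.59
shift mm (before turning) [-315.6 -282.9   64.5] turn 0.27
```

```bash
python3 -m crank '[[[-28,-25,0],0],[[-28,-25,0],0],[[-28,-25,0],0],[[-28,-25,0],0],[[-28,-25,0],0],[[-28,-25,0],0],[[-28,-25,0],0],[[-28,-25,0],0]]'; python3 -m crank '[[[-26,-25,0],0],[[-26,-25,0],0],[[-26,-25,0],0],[[-14,-8,0],0],[[0,0,0],0.1],[[0,0,0],0.1],[[0,0,0],0.07],[[0,0,0],0]]'; python3 d.py .545 .014 .15 150.2
python3 - <<'E'
from h import *
a=viewer.grab_frame("top");b=viewer.grab_frame("side")
cv2.imwrite("pics/a1.png",np.hstack([cv2.resize(a[150:300,190:350],None,fx=2.5,fy=2.5),cv2.resize(b[140:290,185:345],None,fx=2.5,fy=2.5)])[:,:,::-1])
E
```

```text
t: 1.43
ee_pos: [0.477, 0.1167, 0.2146]
eef_rot: [3.142, -0.0, 2.891]
wrist_force: [0.4, 0.8, 0.1]
finger_gap: 1.002
t: 2.1
ee_pos: [0.5447, 0.0151, 0.2143]
eef_rot: [-3.141, -0.001, 2.617]
wrist_force: [-0.1, -1.1, -0.3]
finger_gap: 1.0
t 2.1 pos [544.7  15.1 214.3] rot [-180.   -0.  150.] gap 1.0 F [-0.1 -1.1 -0.3] q6 -1.14
shift mm (before turning) [-0.8 -0.8 64.3] turn -0.004
```

View pics/a1.png

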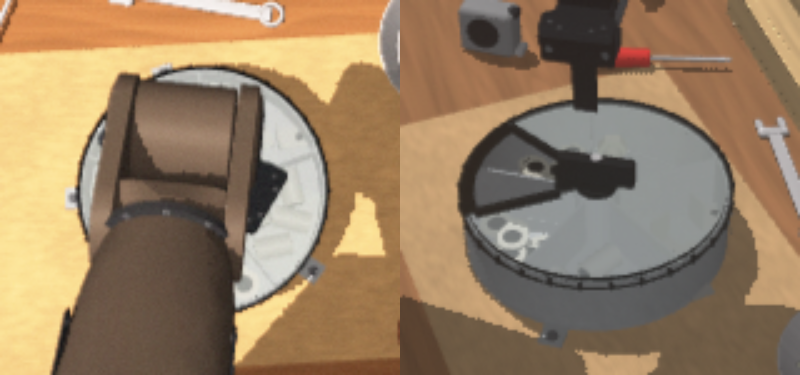

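The gripper hangs centred over the bar grip (side crop about 595,175), with its jaws across the bar. I'll descend and close.

```bash
python3 -m crank '[[[-0.8,-0.8,26],0],[[0,0,26],0],[[0,0,26],0],[[0,0,26],0],[[0,0,16],0],[[0,0,10],0],[[0,0,0],0]]'; python3 -m crank '[[[0,0,0],0],[[0,0,0],0],[[0,0,0],0],[[0,0,0],0],[[0,0,0],0],[[0,0,0],0],[[0,0,0],0],[[0,0,0],0]]' 1;python3 d.py .545 .014 .084 150.2
```

```text
t: 2.78
ee_pos: [0.5444, 0.0143, 0.0829]
eef_rot: [-3.14, -0.003, 2.622]
wrist_force: [0.2, -0.3, -0.8]
finger_gap: 0.995
t: 3.45
ee_pos: [0.5451, 0.0142, 0.0847]
eef_rot: [3.141, 0.0, 2.621]
wrist_force: [-0.8, -0.7, -0.4]
finger_gap: 0.494
t 3.45 pos [545.1  14.2  84.7] rot [180.    0.  150.2] gap 0.494 F [-0.8 -0.7 -0.4] q6 -1.15
shift mm (before turning) [ 0.  -0.3  0.7] turn -0.001
```

```bash
python3 -m crank '[[[0,0,0],0],[[0,0,0],0],[[0,0,0],0],[[0,0,0],0],[[0,0,0],0],[[0,0,0],0],[[0,0,0],0],[[0,0,0],0]]' 1;python3 d.py .545 .014 .084 38.2
```

```text
t: 4.12
ee_pos: [0.5445, 0.0133, 0.0846]
eef_rot: [-3.14, -0.001, 2.621]
wrist_force: [-3.4, -8.5, 1.5]
finger_gap: 0.144
t 4.12 pos [544.5  13.3  84.6] rot [-179.9   -0.   150.2] gap 0.144 F [-3.4 -8.5  1.5] q6 -1.15
shift mm (before turning) [-0.   0.9  0.6] turn -1.187
```

```bash
python3 -m crank '[[[0,-1,0],0.06],[[0,0,0],0.12],[[0,0,0],0.12],[[0,0,0],0.12],[[0,0,0],0.12],[[0,0,0],0.12],[[0,0,0],0.12],[[0,0,0],0.12]]';python3 d.py .545 .014 .084 38.2
```

```text
t: 4.78
ee_pos: [0.5432, 0.0123, 0.0846]
eef_rot: [-3.138, 0.001, 1.716]
wrist_force: [-9.8, -10.7, 5.1]
finger_gap: 0.15
t 4.78 pos [543.2  12.3  84.6] rot [-179.8    0.    98.3] gap 0.15 F [ -9.8 -10.7   5.1] q6 -0.24
shift mm (before turning) [1.4 2.  0.6] turn 1.049
```

```bash
python3 -m crank '[[[-0.8,-1.1,0],0.12],[[0,0,0],0.12],[[0,0,0],0.12],[[0,0,0],0.12],[[0,0,0],0.12],[[0,0,0],0.12],[[0,0,0],0.12],[[0,0,0],0.12]]';python3 d.py .545 .014 .084 38.2
```

```text
t: 5.45
ee_pos: [0.5415, 0.0128, 0.0845]
eef_rot: [-3.138, 0.003, 0.755]
wrist_force: [-10.9, 3.4, 8.8]
finger_gap: 0.148
t 5.45 pos [541.5  12.8  84.5] rot [-179.8    0.2   43.3] gap 0.148 F [-10.9   3.4   8.8] q6 0.72
shift mm (before turning) [3.4 1.6 0.5] turn 0.089
```

```bash
python3 -m crank '[[[0,0,0],0.06],[[0,0,0],0.03],[[0,0,0],0],[[0,0,0],0],[[0,0,0],0]]';python3 d.py .545 .014 .084 38.2; python3 -m crank '[[[0,0,0],0],[[0,0,0],0],[[0,0,0],0],[[0,0,0],0],[[0,0,0],0],[[0,0,0],0],[[0,0,0],0],[[0,0,0],0]]' -1
python3 -m crank '[[[0,0,0],0],[[0,0,-12],0],[[0,0,-30],0],[[0,0,-35],0],[[0,0,-35],0],[[0,0,-20],0]]' -1;python3 d.py .545 .014 .215 38.2
```

```text
t: 5.87
ee_pos: [0.5414, 0.013, 0.0846]
eef_rot: [-3.138, 0.003, 0.671]
wrist_force: [-11.2, 3.0, 7.6]
finger_gap: 0.143
t 5.87 pos [541.4  13.   84.6] rot [-179.8    0.2   38.4] gap 0.143 F [-11.2   3.    7.6] q6 0.8
shift mm (before turning) [3.5 1.4 0.5] turn 0.004
t: 6.53
ee_pos: [0.5437, 0.0124, 0.0846]
eef_rot: [-3.142, -0.0, 0.671]
wrist_force: [0.7, -0.1, -0.2]
finger_gap: 0.65
t: 7.03
ee_pos: [0.5443, 0.0124, 0.2202]
eef_rot: [3.139, -0.003, 0.671]
wrist_force: [0.3, -0.9, -0.5]
finger_gap: 0.993
t 7.03 pos [544.3  12.4 220.2] rot [179.9  -0.2  38.4] gap 0.993 F [ 0.3 -0.9 -0.5] q6 0.8
shift mm (before turning) [ 1.5 -0.9  5.2] turn 0.004
```

```bash
python3 -m crank '[[[-22,30,0],0],[[-22,30,0],0],[[-22,30,0],0],[[-22,30,0],0],[[-22,30,0],0],[[-22,30,0],0],[[-22,30,0],0],[[-22,30,0],0]]'
python3 - <<'E'
from h import *
a=viewer.grab_frame("top")[:,:,::-1].copy();b=viewer.grab_frame("side")[:,:,::-1].copy()
cv2.imwrite("pics/top1.png",a);cv2.imwrite("pics/side1.png",b)
cv2.imwrite("pics/b1.png",cv2.resize(a[170:285,210:335],None,fx=5,fy=5,interpolation=cv2.INTER_CUBIC))
cv2.imwrite("pics/b2.png",cv2.resize(b[165:285,195:335],None,fx=5,fy=5,interpolation=cv2.INTER_CUBIC))
E
```

```text
t: 7.7
ee_pos: [0.5546, -0.2869, 0.2166]
eef_rot: [-3.142, -0.0, 0.671]
wrist_force: [-0.0, 0.4, -0.4]
finger_gap: 1.001
```

View pics/b1.png

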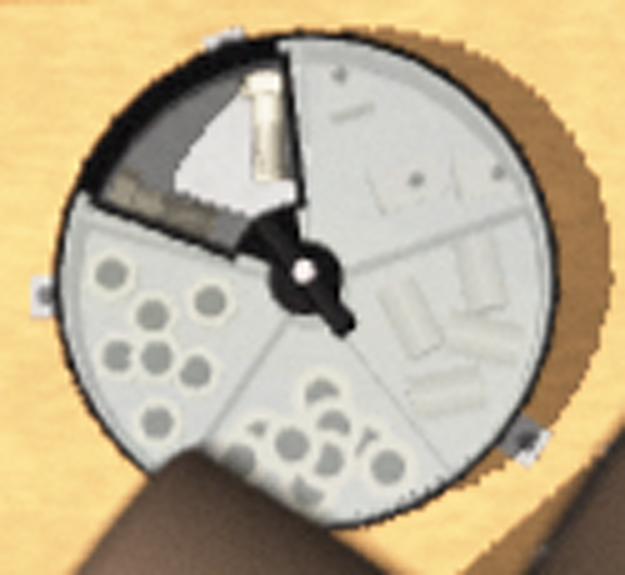

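View pics/b2.png

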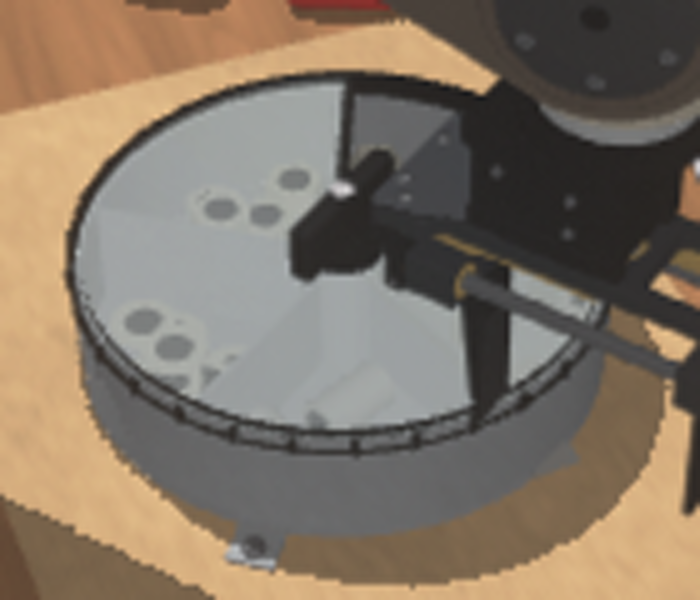

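View pics/top1.png

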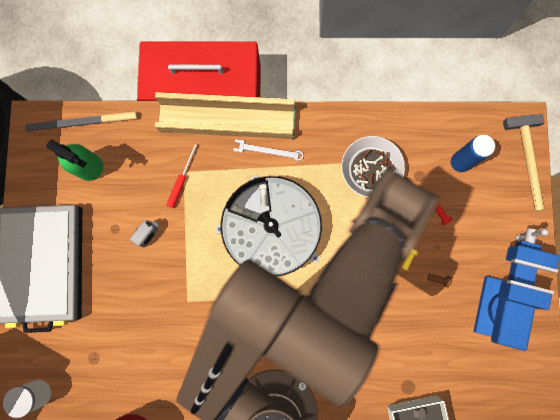

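Run:
```python
from h import *
c=np.array([.5453,.0143])
def ang(n,uv,z):
    d=back(n,uv,z)[:,:2]-c;return np.round(np.degrees(np.arctan2(d[:,1],d[:,0])),1),np.round(np.hypot(*d.T),3)
print("open corners",ang("top",crop(210,170,5,[(97,200),(284,50),(238,252),(300,202)]),.082))
print("bar end",ang("top",crop(210,170,5,[(343,325)]),.112))
# rough feet: angles
print("feet",ang("top",crop(210,170,5,[(43,296),(225,42),(530,438)]),.005))
a=cv2.imread("pics/top1.png");S=6
im=cv2.resize(a[170:275,210:335],None,fx=S,fy=S,interpolation=cv2.INTER_CUBIC)
def line(p,col):
    q=((proj("top",np.array(p))-[210,170]+.5)*S-.5).astype(int);cv2.polylines(im,[q],False,col,1)
def pol(r,t,z):t=np.radians(t);return [c[0]+r*np.cos(t),c[1]+r*np.sin(t),z]
for k in range(5):
    t=38.2+36+72*k
    line([pol(.024,t,.005),pol(.141,t,.005),pol(.141,t,.07),pol(.024,t,.07)],(0,0,255))
for t in(38.2-31,38.2+31): line([pol(.045,t,.082),pol(.132,t,.082)],(0,255,0))
line([pol(.147,t,.076) for t in range(0,361,5)],(255,0,0))
cv2.imwrite("pics/ov.png",im)
```

```text
open corners (array([70.2,  6.2, 70.7,  5.4]), array([0.131, 0.135, 0.042, 0.044]))
bar end (array([-144.5]), array([0.038]))
feet (array([  91.5,   19.5, -123.7]), array([0.164, 0.164, 0.161]))
```

View pics/ov.png

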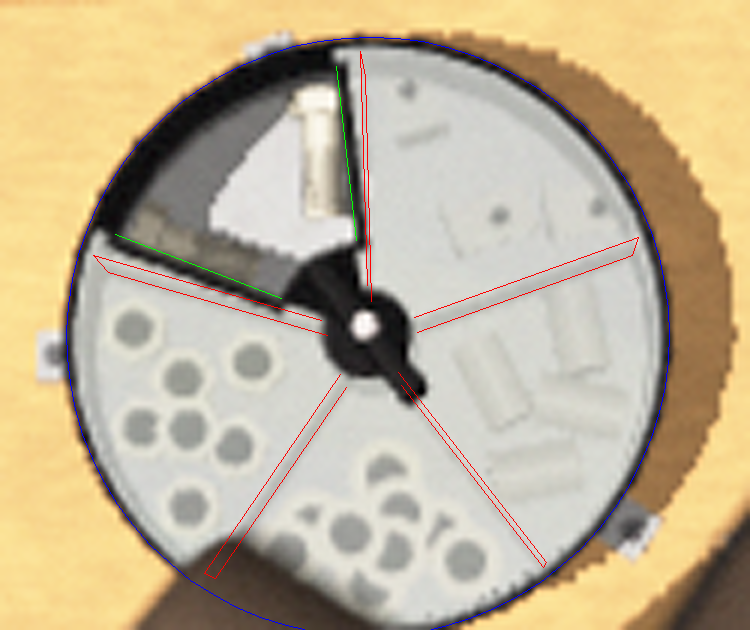

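Run:
```python
from h import *
from scipy.optimize import minimize
box={"top":(380,205,430,245),"side":(300,325,350,365)};M={};S=8
for n in box:
    x0,y0,x1,y1=box[n];a=cv2.imread(f"pics/{n}0.png")[y0:y1,x0:x1]
    a=cv2.resize(a,None,fx=S,fy=S,interpolation=cv2.INTER_CUBIC)
    h=cv2.cvtColor(a,cv2.COLOR_BGR2HSV)
    m=((h[...,1]<95)).astype(np.uint8)
    k,l,st,_=cv2.connectedComponentsWithStats(m);M[n]=(l==1+np.argmax(st[1:,4])).astype(np.uint8);print(n,st[1:,4].max())
def pts(x,y,th):
    L=.0645;z=.015
    u=np.array([np.cos(th),np.sin(th),0]);v=np.array([-np.sin(th),np.cos(th),0]);w=np.array([0,0,1.])
    o=np.array([x,y,z]);R=.015/np.cos(np.pi/6)
    a6=np.radians(np.arange(6)*60+30-30+0)
    # flat down: vertices at 0,60..? flats at +-90 -> vertices at 0,60,120
    H=[o+u*s+R*(np.cos(t)*v+np.sin(t)*w) for s in(-L/2,-L/2+.0125) for t in a6]
    t2=np.linspace(0,2*np.pi,24)
    B=[o+u*s+.01*(np.cos(t)*v+np.sin(t)*w) for s in(-L/2+.0125,L/2) for t in t2]
    return np.array(H),np.array(B)
def ren(n,p):
    m=np.zeros_like(M[n])
    for P in pts(*p[:3]):
        q=(proj(n,P)-box[n][:2]+.5)*S-.5
        cv2.fillConvexPoly(m,cv2.convexHull(np.round(q*16).astype(np.int32)),1,shift=4)
    return m
def cost(p,ns):
    return sum(1-(M[n]&ren(n,p)).sum()/(M[n]|ren(n,p)).sum() for n in ns)
for ns in(["top"],["side"],["top","side"]):
    best=None
    for th in(-.9,-1.0,-1.1):
        r=minimize(cost,[.558,-.392,th],args=(ns,),method="Nelder-Mead",options=dict(initial_simplex=[[.558,-.392,th],[.564,-.392,th],[.558,-.386,th],[.558,-.392,th+.1]]))
        if best is None or r.fun<best.fun:best=r
    print(ns,best.x,np.degrees(best.x[2]),best.fun)
vis=[]
for n in box:
    m=ren(n,best.x);a=cv2.imread(f"pics/{n}0.png");x0,y0,x1,y1=box[n]
    a=cv2.resize(a[y0:y1,x0:x1],None,fx=S,fy=S,interpolation=cv2.INTER_CUBIC)
    for mm,col in((m,(0,255,0)),(M[n],(255,0,0))):
        cs,_=cv2.findContours(mm,0,2);cv2.drawContours(a,cs,-1,col,1)
    vis.append(a)
cv2.imwrite("pics/fit.png",np.hstack(vis))
```

```text
top 10639
side 21473
['top'] [ 0.5580938  -0.38876649 -1.03146059] -59.098338700281 0.08357975300052178
['side'] [ 0.55491943 -0.39303739 -1.08179344] -61.98219835011472 0.04127261041226704
['top', 'side'] [ 0.55773327 -0.38939784 -1.03266322] -59.16724443508121 0.38372786161490546
```

View pics/fit.png

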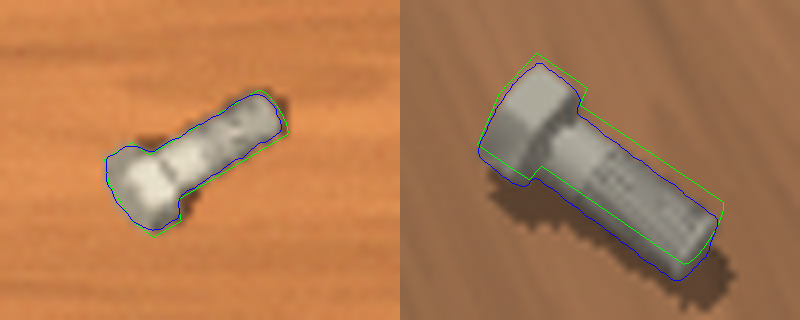

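```bash
python3 -m crank '[[[0,0,0],-0.12],[[0,0,0],-0.12],[[0,0,0],-0.12],[[0,0,0],-0.12],[[0,0,0],-0.12],[[0,0,0],-0.12],[[0,0,0],-0.12],[[0,0,0],-0.12]]' -0.2;python3 -m crank '[[[0,0,0],-0.12],[[0,0,0],-0.12],[[0,0,0],-0.12],[[0,0,0],-0.1],[[0,0,0],0],[[0,0,0],0]]' ;  python3 d.py .552 -.387 .06 119.5
```

```text
t: 8.47
ee_pos: [0.555, -0.2843, 0.2166]
eef_rot: [-3.141, -0.0, 1.637]
wrist_force: [-0.2, 0.4, -0.9]
finger_gap: 0.606
t: 8.97
ee_pos: [0.555, -0.2846, 0.2166]
eef_rot: [3.142, -0.0, 2.088]
wrist_force: [1.4, -0.3, 0.4]
finger_gap: 0.601
t 8.97 pos [ 555.  -284.6  216.6] rot [180.   -0.  119.6] gap 0.601 F [ 1.4 -0.3  0.4] q6 -1.1
shift mm (before turning) [-87.6 -53.2 156.6] turn 0.002
```

Run:
```python
from h import *
c=np.array([.5453,.0143])
p=back("top",crop(210,170,5,[(263,85),(268,172),(120,190),(205,222)]),.02)[:,:2]-c
t=np.radians(38);print(np.round(1e3*np.c_[p@[np.cos(t),np.sin(t)],p@[-np.sin(t),np.cos(t)]]))
```

```text
[[117. -53.]
 [ 72. -23.]
 [118.  55.]
 [ 71.  26.]]
```

```bash
python3 -m crank '[[[-21,-13,26],0],[[-21,-13,26],0],[[-21,-13,26],0],[[-21,-13,26],0],[[-2,-2,26],0],[[0,0,22],0],[[0,0,0],0],[[0,0,0],0]]' -0.2;  python3 d.py .551 -.385 .003 119.5
python3 - <<'E'
from h import *
a=viewer.grab_frame("top")[:,:,::-1];b=viewer.grab_frame("side")[:,:,::-1]
cv2.imwrite("pics/g1.png",np.hstack([cv2.resize(a[190:270,360:460],None,fx=4,fy=4),cv2.resize(b[300:380,270:370],None,fx=4,fy=4)]))
E
```

```text
t: 9.63
ee_pos: [0.5506, -0.3861, 0.064]
eef_rot: [-3.141, -0.002, 2.089]
wrist_force: [-0.2, -0.4, -0.2]
finger_gap: 0.6
t 9.63 pos [ 550.6 -386.1   64. ] rot [-1.800e+02 -1.000e-01  1.197e+02] gap 0.6 F [-0.2 -0.4 -0.2] q6 -1.23
shift mm (before turning) [ 0.6  0.9 61. ] turn 0.003
```

View pics/g1.png

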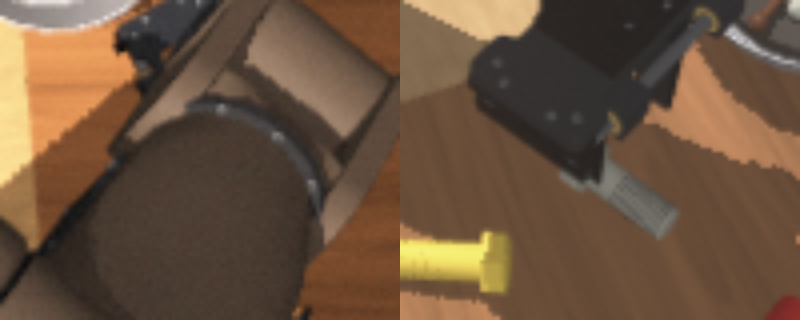

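The side view shows the jaws straddling the grey bolt, with its tip at (665,225) and the yellow one well clear. I'll go down and close.

```bash
python3 -m crank '[[[0.6,0.9,20],0],[[0,0,20],0],[[0,0,12],0],[[0,0,6],0],[[0,0,2],0],[[0,0,0],0],[[0,0,0],0],[[0,0,0],0]]' -0.2;  python3 d.py .551 -.385 .003 119.5
```

```text
t: 10.4
ee_pos: [0.5517, -0.3858, 0.0056]
eef_rot: [3.141, 0.001, 2.091]
wrist_force: [-0.3, -0.3, -1.0]
finger_gap: 0.599
t 10.4 pos [ 551.7 -385.8    5.6] rot [1.800e+02 1.000e-01 1.198e+02] gap 0.599 F [-0.3 -0.3 -1. ] q6 -1.23
shift mm (before turning) [ 1.1 -0.2  2.6] turn 0.005
```

```bash
python3 - <<'E'
from h import *
b=viewer.grab_frame("side")[:,:,::-1]
cv2.imwrite("pics/g2.png",cv2.resize(b[300:380,270:370],None,fx=6,fy=6))
E
python3 -m crank '[[[0,0,0],0],[[0,0,0],0],[[0,0,0],0],[[0,0,0],0],[[0,0,0],0],[[0,0,0],0],[[0,0,0],0],[[0,0,0],0]]' 1;  python3 d.py .551 -.385 .003 119.5
```

```text
t: 11.12
ee_pos: [0.5514, -0.3855, 0.0046]
eef_rot: [3.141, 0.0, 2.091]
wrist_force: [0.7, -0.2, 1.3]
finger_gap: 0.2
t 11.12 pos [ 551.4 -385.5    4.6] rot [180.    0.  119.8] gap 0.2 F [ 0.7 -0.2  1.3] q6 -1.23
shift mm (before turning) [ 0.7 -0.1  1.6] turn 0.005
```

View pics/g2.png

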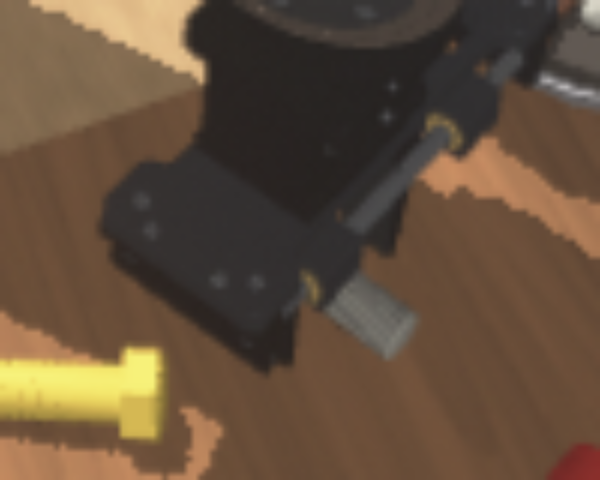

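```bash
python3 -m crank '[[[0,0,0],0],[[0,0,0],0],[[0,0,0],0],[[0,0,-4],0],[[0,0,-10],0],[[0,0,-20],0],[[0,0,-25],0],[[0,0,-25],0]]' 1; python3 -m crank '[[[0,0,-25],0],[[0,0,-25],0],[[0,0,-25],0],[[0,0,-20],0],[[0,0,-5],0],[[0,0,0],0],[[0,0,0],0],[[0,0,0],0]]' 1; python3 d.py .6226 .0752 .19 38
python3 - <<'E'
from h import *
b=viewer.grab_frame("side")[:,:,::-1]
cv2.imwrite("pics/g3.png",cv2.resize(b[230:380,220:420],None,fx=4,fy=4))
E
```

```text
t: 11.78
ee_pos: [0.551, -0.3853, 0.0898]
eef_rot: [-3.141, -0.001, 2.091]
wrist_force: [0.6, 0.1, -1.3]
finger_gap: 0.199
t: 12.45
ee_pos: [0.5508, -0.3851, 0.187]
eef_rot: [-3.141, -0.002, 2.091]
wrist_force: [0.1, -0.2, -2.2]
finger_gap: 0.2
t 12.45 pos [ 550.8 -385.1  187. ] rot [-1.800e+02 -1.000e-01  1.198e+02] gap 0.2 F [ 0.1 -0.2 -2.2] q6 -1.23
shift mm (before turning) [363.8 291.   -2.4] turn 1.428
```

View pics/g3.png

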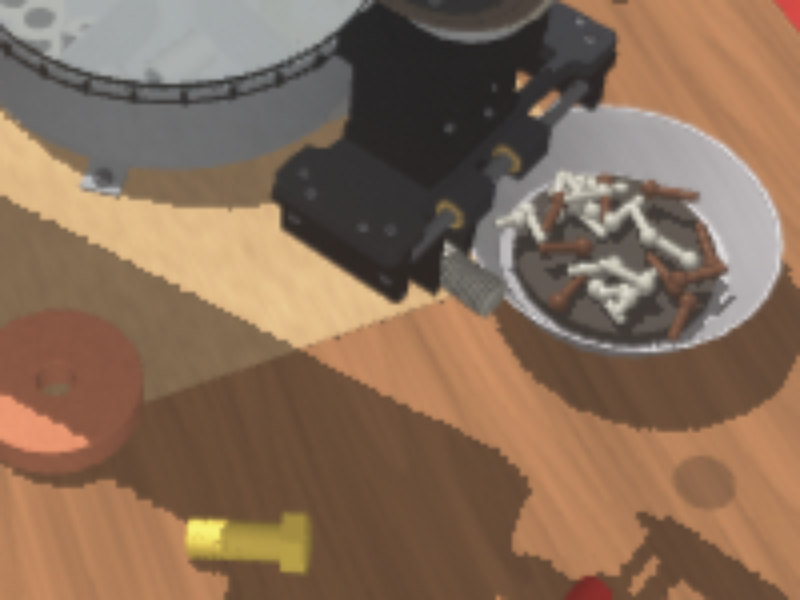

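```bash
python3 - <<'E'
from h import *
from bench import read_state
s=read_state();T=s["ee_pos"]
for z in(.187,.192,.197):
    p=back("side",crop(220,230,4,[(487,297)]),z)[0];y=s["eef_rot"][2]
    d=p-T;print(z,"along(-x tool=tip)",d[0]*np.cos(y)+d[1]*np.sin(y),"lat",d[0]*np.sin(y)-d[1]*np.cos(y))
E
python3 -m crank '[[[14,11,0],0],[[28,22.4,0],0],[[28,22.4,0],0],[[28,22.4,0],0],[[28,22.4,0],0],[[28,22.4,0],0],[[28,22.4,0],0],[[28,22.4,0],0]]' 1; python3 -m crank '[[[28,22.4,0],0],[[28,22.4,0],0],[[28,22.4,0],0],[[28,22.4,0],0],[[28,22.4,0],0],[[14,11,0],0],[[0,0,0],0],[[0,0,0],0]]' 1; python3 d.py .6226 .0752 .19 38
```

```text
0.187 along(-x tool=tip) -0.03296304375645247 lat 0.001723191325094112
0.192 along(-x tool=tip) -0.034900282455327405 lat -0.0017618781245591648
0.197 along(-x tool=tip) -0.03683752115420242 lat -0.005246947574212743
t: 13.17
ee_pos: [0.5922, -0.1175, 0.1878]
eef_rot: [-3.141, -0.001, 2.091]
wrist_force: [0.4, -0.5, -2.2]
finger_gap: 0.201
t: 13.83
ee_pos: [0.6222, 0.0761, 0.1877]
eef_rot: [-3.14, -0.001, 2.093]
wrist_force: [0.8, -1.4, -1.7]
finger_gap: 0.206
t 13.83 pos [622.2  76.1 187.7] rot [-179.9   -0.   119.9] gap 0.206 F [ 0.8 -1.4 -1.7] q6 -0.51
shift mm (before turning) [-1.  -0.1 -2.3] turn 1.43
```

```bash
python3 -m crank '[[[0,0,0],0.1],[[0,0,0],0.12],[[0,0,0],0.12],[[0,0,0],0.12],[[0,0,0],0.12],[[0,0,0],0.12],[[0,0,0],0.12],[[0,0,0],0.12]]' 1; python3 -m crank '[[[0,0,0],0.12],[[0,0,0],0.12],[[0,0,0],0.12],[[0,0,0],0.12],[[0,0,0],0.01],[[0,0,0],0],[[0,0,0],0]]' 1; python3 d.py .6200 .0730 .13 38
python3 - <<'E'
from h import *
b=viewer.grab_frame("side")[:,:,::-1];a=viewer.grab_frame("top")[:,:,::-1]
cv2.imwrite("pics/p1.png",cv2.resize(b[100:250,200:400],None,fx=4,fy=4))
cv2.imwrite("pics/p2.png",cv2.resize(a[150:300,190:390],None,fx=4,fy=4))
E
```

```text
t: 14.5
ee_pos: [0.6224, 0.0735, 0.1881]
eef_rot: [-3.141, 0.0, 1.143]
wrist_force: [0.2, 0.6, -3.0]
finger_gap: 0.203
t: 15.08
ee_pos: [0.6227, 0.0742, 0.1884]
eef_rot: [-3.141, 0.0, 0.664]
wrist_force: [-0.8, -0.5, -3.3]
finger_gap: 0.207
t 15.08 pos [622.7  74.2 188.4] rot [-180.    0.   38.] gap 0.207 F [-0.8 -0.5 -3.3] q6 0.92
shift mm (before turning) [-2.8 -0.7 58.4] turn 0.001
```

View pics/p1.png

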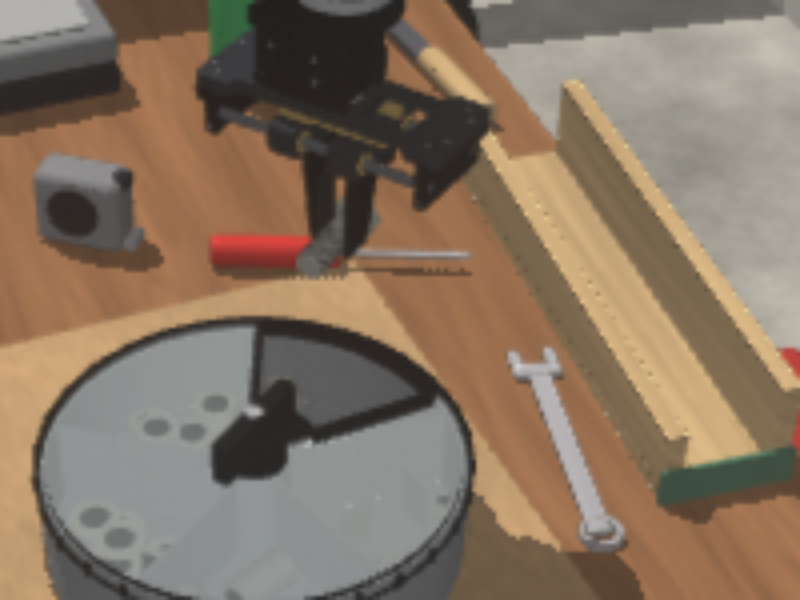

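View pics/p2.png

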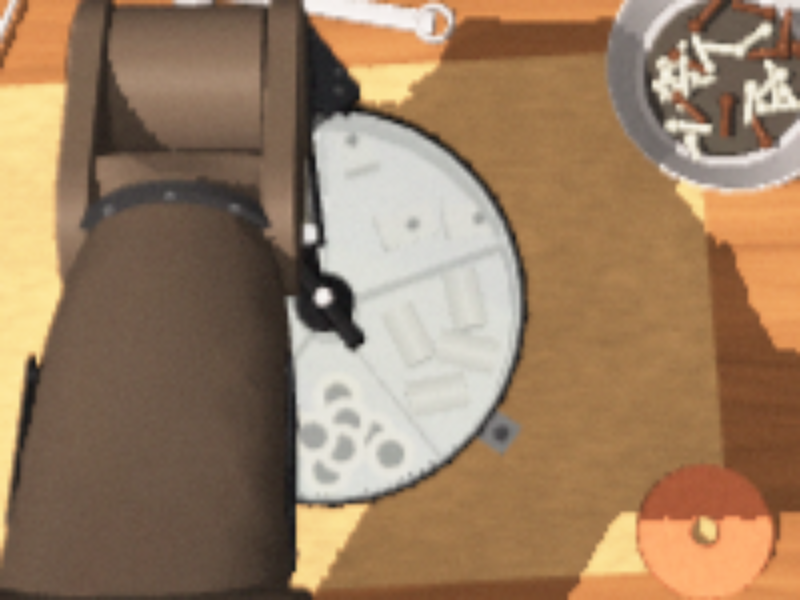

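Run:
```python
from h import *
from bench import read_state
s=read_state();T=s["ee_pos"]+[-.001,0,0]*0;t=s["eef_rot"][2]
b=cv2.imread("pics/p1.png");im=viewer.grab_frame("side")[:,:,::-1]
S=10;x0,y0=265,135;im=cv2.resize(im[y0:y0+45,x0:x0+40],None,fx=S,fy=S,interpolation=cv2.INTER_CUBIC)
out=[]
u=np.array([np.cos(t),np.sin(t),0]);v=np.array([-np.sin(t),np.cos(t),0]);w=np.array([0,0,1.])
for g in(.003,.008):
    k=im.copy();o=T+[0,0,.008]-u*g  # mid
    a=np.linspace(0,2*np.pi,25)
    for s_,R,st in((-.03225,.01,a),(.01975,.01,a),(.01975,.0173,np.radians(np.arange(7)*60)),(.03225,.0173,np.radians(np.arange(7)*60))):
        P=np.array([o+u*s_+R*(np.cos(q)*v+np.sin(q)*w) for q in st])
        cv2.polylines(k,[((proj("side",P)-[x0,y0]+.5)*S).astype(int)],True,(0,255,0),1)
    out.append(k)
cv2.imwrite("pics/ov2.png",np.hstack(out))
```

```text
Traceback (most recent call last):
ValueError: operands could not be broadcast together with shapes (3,) (0,)
```

Run:
```python
from h import *
from bench import read_state
s=read_state();T=s["ee_pos"];t=s["eef_rot"][2]
im=viewer.grab_frame("side")[:,:,::-1]
S=10;x0,y0=265,135;im=cv2.resize(im[y0:y0+45,x0:x0+40],None,fx=S,fy=S,interpolation=cv2.INTER_CUBIC)
out=[]
u=np.array([np.cos(t),np.sin(t),0]);v=np.array([-np.sin(t),np.cos(t),0]);w=np.array([0,0,1.])
for g in(.003,.008):
    k=im.copy();o=T+[0,0,.008]-u*g  # mid
    a=np.linspace(0,2*np.pi,25)
    for s_,R,st in((-.03225,.01,a),(.01975,.01,a),(.01975,.0173,np.radians(np.arange(7)*60)),(.03225,.0173,np.radians(np.arange(7)*60))):
        P=np.array([o+u*s_+R*(np.cos(q)*v+np.sin(q)*w) for q in st])
        cv2.polylines(k,[((proj("side",P)-[x0,y0]+.5)*S).astype(int)],True,(0,255,0),1)
    out.append(k)
cv2.imwrite("pics/ov2.png",np.hstack(out))
```

```text
(no output)
```

View pics/ov2.png

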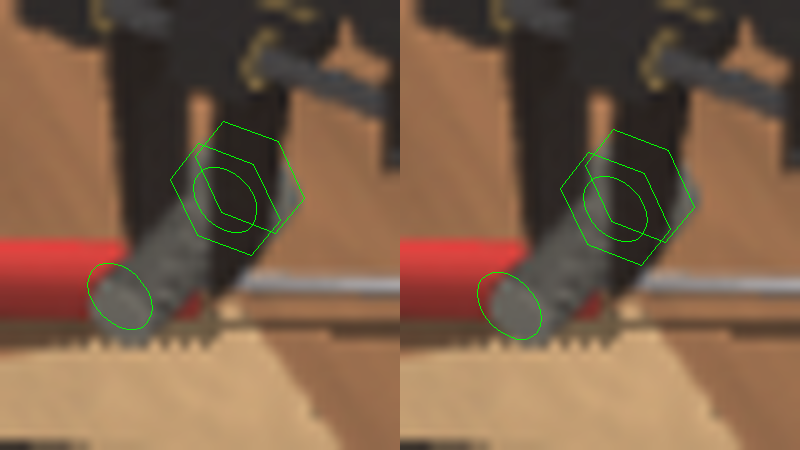

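```bash
python3 d.py .6190 .0734 .12 38; python3 -m crank '[[[-3.4,-1.7,15],0],[[0,0,20],0],[[0,0,20],0],[[0,0,13],0],[[0,0,0],0],[[0,0,0],0],[[0,0,0],0]]' 1;python3 d.py .6190 .0734 .011 38
python3 - <<'E'
from h import *
b=viewer.grab_frame("side")[:,:,::-1]
cv2.imwrite("pics/p3.png",cv2.resize(b[130:240,200:340],None,fx=5,fy=5))
E
```

```text
t 15.23 pos [622.7  74.6 188.5] rot [-180.    0.   38.] gap 0.205 F [-0.6  0.1 -2.2] q6 0.92
shift mm (before turning) [-3.7 -1.3 68.5] turn -0.001
t: 15.82
ee_pos: [0.6196, 0.0741, 0.1215]
eef_rot: [3.141, -0.001, 0.661]
wrist_force: [0.8, 0.5, -1.4]
finger_gap: 0.201
t 15.82 pos [619.6  74.1 121.5] rot [ 1.80e+02 -1.00e-01  3.79e+01] gap 0.201 F [ 0.8  0.5 -1.4] q6 0.92
shift mm (before turning) [-1.000e+00  1.000e-01  1.105e+02] turn -0.002
```

View pics/p3.png

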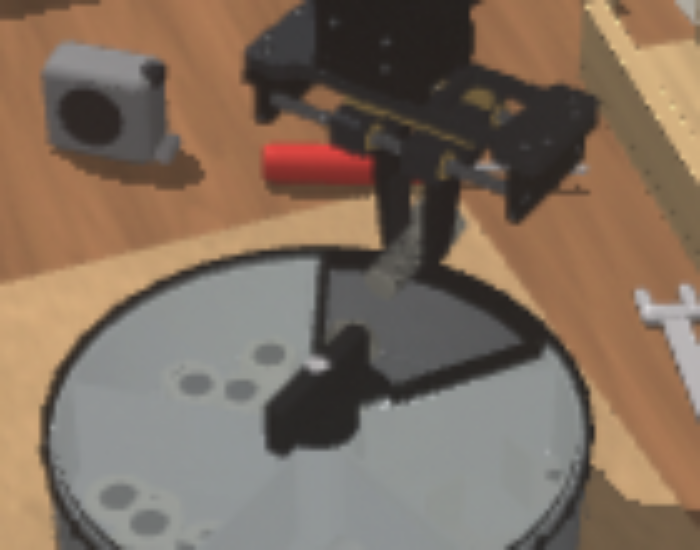

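```bash
python3 -m crank '[[[-1,0,15],0],[[0,0,15],0],[[0,0,15],0],[[0,0,10],0],[[0,0,0],0],[[0,0,0],0]]' 1;python3 d.py .6190 .0734 .011 38;python3 - <<'E'
from h import *
b=viewer.grab_frame("side")[:,:,::-1]
cv2.imwrite("pics/p4.png",cv2.resize(b[130:240,200:340],None,fx=5,fy=5))
E
```

```text
t: 16.37
ee_pos: [0.6185, 0.0735, 0.0661]
eef_rot: [3.142, -0.0, 0.661]
wrist_force: [-0.1, 0.1, -1.7]
finger_gap: 0.202
t 16.37 pos [618.5  73.5  66.1] rot [180.   -0.   37.9] gap 0.202 F [-0.1  0.1 -1.7] q6 0.92
shift mm (before turning) [ 0.3  0.4 55.1] turn -0.002
```

View pics/p4.png

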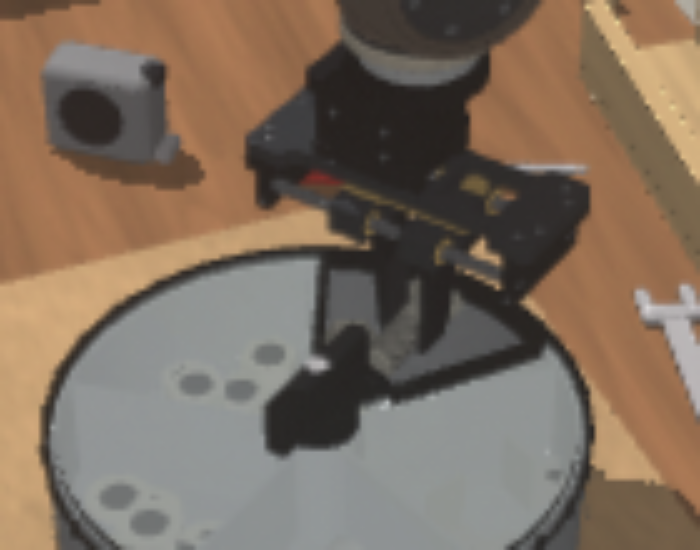

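The bolt (side crop about 395,350) is passing through the opening without contact. I'll continue down gently.

```bash
python3 -m crank '[[[0,0,12],0],[[0,0,12],0],[[0,0,12],0],[[0,0,4],0],[[0,0,0],0],[[0,0,0],0]]' 1;python3 d.py .6190 .0734 .011 38
```

```text
t: 16.92
ee_pos: [0.6182, 0.0735, 0.0251]
eef_rot: [-3.141, 0.001, 0.661]
wrist_force: [-0.1, 0.1, -0.9]
finger_gap: 0.202
t 16.92 pos [618.2  73.5  25.1] rot [-180.     0.    37.9] gap 0.202 F [-0.1  0.1 -0.9] q6 0.92
shift mm (before turning) [ 0.6  0.6 14.1] turn -0.002
```

```bash
python3 -m crank '[[[0.5,0.5,5],0],[[0,0,4],0],[[0,0,2],0],[[0,0,0],0],[[0,0,0],0]]' 1;python3 d.py .6190 .0734 .011 38
```

```text
t: 17.33
ee_pos: [0.619, 0.0734, 0.0146]
eef_rot: [-3.141, 0.0, 0.661]
wrist_force: [-0.8, -0.2, -1.7]
finger_gap: 0.204
t 17.33 pos [619.   73.4  14.6] rot [-180.     0.    37.9] gap 0.204 F [-0.8 -0.2 -1.7] q6 0.92
shift mm (before turning) [-0.   0.   3.6] turn -0.002
```

```bash
python3 -m crank '[[[0,0,2],0],[[0,0,1.5],0],[[0,0,0],0],[[0,0,0],0],[[0,0,0],0]]' 1;python3 d.py .6190 .0734 .010 38
```

```text
t: 17.75
ee_pos: [0.619, 0.0734, 0.0112]
eef_rot: [3.142, -0.0, 0.661]
wrist_force: [-0.6, -0.1, -2.9]
finger_gap: 0.201
t 17.75 pos [619.   73.4  11.2] rot [180.   -0.   37.9] gap 0.201 F [-0.6 -0.1 -2.9] q6 0.92
shift mm (before turning) [-0.1 -0.   1.2] turn -0.002
```

```bash
python3 -m crank '[[[0,0,0],0],[[0,0,0],0],[[0,0,0],0],[[0,0,0],0],[[0,0,0],0],[[0,0,0],0]]' 0.43;python3 d.py .6190 .0734 .010 38
```

```text
t: 18.25
ee_pos: [0.619, 0.0734, 0.0112]
eef_rot: [3.142, -0.0, 0.661]
wrist_force: [-0.5, 0.0, -1.0]
finger_gap: 0.288
t 18.25 pos [619.   73.4  11.2] rot [180.   -0.   37.9] gap 0.288 F [-0.5  0.  -1. ] q6 0.92
shift mm (before turning) [-0.  -0.   1.2] turn -0.002
```

```bash
python3 -m crank '[[[0,0,-3],0],[[0,0,-5],0],[[0,0,-10],0],[[0,0,-15],0],[[0,0,-15],0],[[0,0,-20],0],[[0,0,-25],0],[[0,0,-25],0]]' 0.43;python3 -m crank '[[[0,0,-30],0],[[0,0,-30],0],[[0,0,-25],0],[[-30,20,0],0],[[-30,20,0],0],[[-30,20,0],0],[[-30,20,0],0],[[-30,20,0],0]]' 0.43; python3 -m crank '[[[-20,30,0],0],[[-20,30,0],0],[[-20,30,0],0],[[-20,30,0],0],[[-20,30,0],0],[[-20,30,0],0],[[0,0,0],0],[[0,0,0],0]]'
python3 - <<'E'
from h import *
b=viewer.grab_frame("side")[:,:,::-1];a=viewer.grab_frame("top")[:,:,::-1]
cv2.imwrite("pics/topf.png",a);cv2.imwrite("pics/sidef.png",b)
cv2.imwrite("pics/f1.png",cv2.resize(b[160:260,195:335],None,fx=5,fy=5,interpolation=cv2.INTER_CUBIC))
cv2.imwrite("pics/f2.png",cv2.resize(a[170:285,210:335],None,fx=5,fy=5,interpolation=cv2.INTER_CUBIC))
E
```

```text
t: 18.92
ee_pos: [0.6188, 0.0734, 0.131]
eef_rot: [-3.142, -0.0, 0.661]
wrist_force: [0.7, -0.3, 0.7]
finger_gap: 0.283
t: 19.58
ee_pos: [0.5611, -0.0989, 0.2153]
eef_rot: [3.141, -0.001, 0.661]
wrist_force: [-0.2, -0.4, 0.4]
finger_gap: 0.289
t: 20.25
ee_pos: [0.5772, -0.3149, 0.2145]
eef_rot: [3.141, -0.0, 0.658]
wrist_force: [0.9, 1.1, -0.8]
finger_gap: 0.283
```

View pics/f1.png

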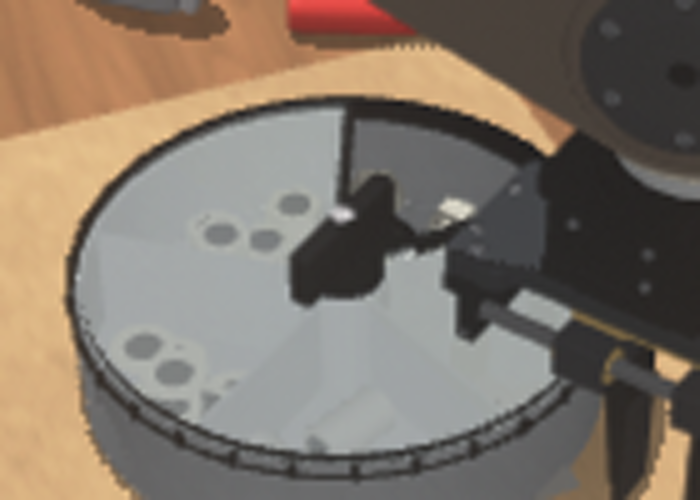

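View pics/f2.png

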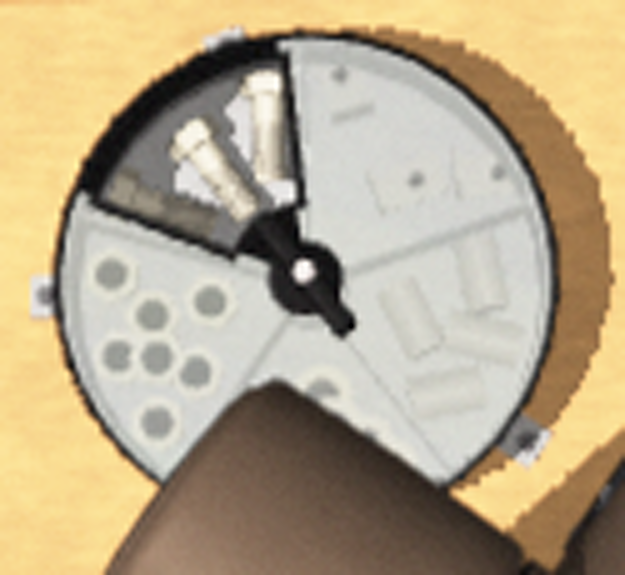

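View pics/topf.png

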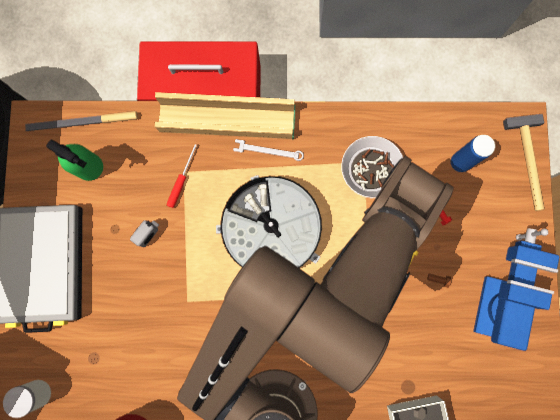

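```bash
python3 - <<'E'
from h import *
c=np.array([.5453,.0143])
p=back("top",crop(210,170,5,[(190,138),(248,212)]),.02)[:,:2]-c
print(p,np.hypot(*p.T),np.degrees(np.arctan2(p[:,1],p[:,0])),np.hypot(*(p[0]-p[1])))
d=back("top",crop(210,170,5,[(97,200),(284,50),(238,252),(300,202)]),.082)[:,:2]-c
a=cv2.imread("pics/topf.png").astype(int);b=cv2.imread("pics/top0.png").astype(int);e=cv2.imread("pics/top1.png").astype(int)
f=lambda u,v,x0,y0,x1,y1:round(np.abs(u-v)[y0:y1,x0:x1].mean(),2)
print("tape",f(a,b,125,215,165,250),"drv",f(a,b,160,140,205,210),"wrench",f(a,b,230,135,307,162),"cover vs earlier",f(a,e,285,190,320,250),f(a,e,210,180,250,240))
E
python3 -m crank '[[[-20,30,0],0],[[-20,30,0],0],[[0,0,0],0]]'
python3 - <<'E'
from h import *
cv2.imwrite("pics/s9.png",viewer.grab_frame("side")[:,:,::-1])
E
```

```text
[[0.09165805 0.07421364]
 [0.04617667 0.03816091]] [0.11793584 0.05990442] [38.99637828 39.57070036] 0.058037532884599424
tape 13.21 drv 13.16 wrench 13.76 cover vs earlier 1.83 3.14
t: 20.6
ee_pos: [0.5831, -0.3887, 0.2144]
eef_rot: [3.14, 0.0, 0.66]
wrist_force: [0.8, -1.1, 0.5]
finger_gap: 0.288
```

View pics/s9.png

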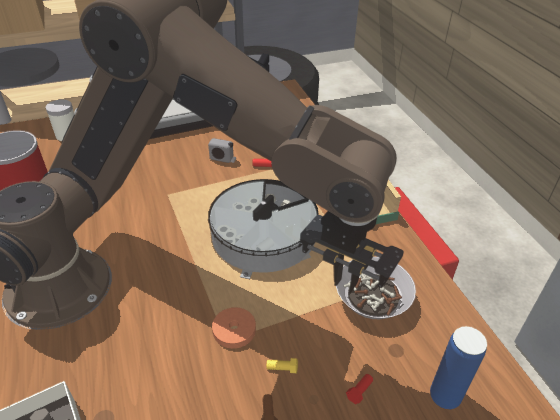

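```bash
python3 -c "
from bench import bot
print(bot.sign_off())"
```

```text
the job is handed in; nothing more can be done
None
```

The job is done and handed in at about 20.7 s of the 72 s allowed. I turned the cover about 112° clockwise by its bar grip, so the opening sits over the hex-bolt compartment. I then picked the grey bolt off the bench, lowered it through the opening to the floor of the compartment, released it there and backed off.

**Last checks:**
- **Bolt:** the top view shows it lying flat between the other two bolts, along about 39°. It spans roughly 60 to 118 mm from the axis, fully inside the compartment.
- **Cover:** its opening measured about 38°, against about 38° for the compartment. It looked the same after the bolt went in.
- **Bystanders:** all five look unmoved in the pictures. A pixel comparison of the tape measure, wrench and screwdriver came back at about 13 grey levels for all three. I put that down to a change in overall brightness, so it neither confirms nor denies movement.
- **Forces:** the highest wrist force I read was about 17 N, while turning the cover.

**Disagreements:** the two cameras differed by up to about 5 mm on where the bolt was. The axis felt through the grip was about 2 mm from where the top camera put it, so I used the felt axis to place the bolt.

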